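# Hold a cleaner's spring-balanced lid just under its balance point

### The job

The used ultrasonic cleaner on the check-in bench needs its lid held for me while I screw on the new support stay. First, with the lid still shut, turn its orange timer knob anticlockwise all the way to the end stop, so that it is off; then take the lid by its black handle bar and lift it past its balance point, to where the hinge springs take over, but never let it fly wide open, and bring it back down to about five degrees below that balance point, where it would fall shut if let go. Finish right there, still gripping the handle and holding the lid still; leave the blue heat knob as it is set and the other things on the bench where they are.

Things in the scene. Friction and masses are not known exactly. Their poses are not given: they have to be found in the camera images.
- cleaner: Ultrasonic cleaner, white, 220 mm deep (x), 400 wide (y), 165 high, fixed. Origin: centre of its underside, on the bench; x points from its front (handle side, facing the robot) to its back, y to its left, z up. The lid (top 195 mm above the bench) covers y from -60 to +196 mm; the right part, y from -200 to -68 mm, is the grey control deck at 165 mm height with the two knobs.
- timer (a joint): Angle (rad) of the orange timer knob: 0 at its anticlockwise end stop (off), growing as it turns clockwise seen from above, to 5.0. Held only by light friction (0.03 N m); stays where it is left. Starts between 0.7 and 2.4.
- timer_grip (a point): Grip point of the orange timer knob, on its vertical axis (45 mm in front of the cleaner's origin, 134 mm to its right), 202 mm above the bench, 7 mm below the knob's top. Grip: an upright bar 14 mm thick, 42 long, 32 tall on a 44 mm round skirt. The point turns with the knob: x along the bar (white pointer at its -x end, which faces the cleaner's front at timer 0), y across it, z up.
- heat_mark (a point): Outer end of the white pointer on the blue heat knob, which stands 107 mm behind the timer knob on the control deck (axis 62 mm behind the cleaner's origin, bar 14 by 34 mm, same height as the timer's; the point is 16 mm off the axis). To be left as it is.
- lid (a joint): Angle (rad) of the steel lid (192 x 256 x 30 mm, 1.6 kg): 0 shut (at the start), growing as its front edge rises; stop at 1.25. Torsion springs balance it at 0.55. Below that it wants to fall shut (1.1 N up at the handle lifts it from shut, 0.35 N holds it at 0.45), above it springs up by itself (1.1 N at 0.8, 2.8 N at 1.1).
- lid_hinge (a point): Middle of the lid's hinge line, at the back of the lid, 172 mm above the bench; the hinge line is parallel to the cleaner's y axis.
- lid_grip (a point): Middle of the black round handle bar, 14 mm thick, 134 long, along the cleaner's y, on two brackets, 45 mm in front of the lid's front face (38 mm gap; 100 mm free between brackets). Shut, it lies 249 mm to the front of and 8 mm above the hinge line, 180 mm above the bench; 287 mm at lid 0.45, 309 at 0.55, 329 at 0.65. It turns with the lid; fingers closing from above let it turn between them.
- stay_tray: Shallow steel tray 90 by 140 by 20 mm with the new lid stay and screws, on the bench in front of the control deck. Origin: centre of its underside. Bystander.
- spanner: Steel spanner 160 mm long, 8 mm high, lying on the bench in front of the lid. Origin: its middle, on the bench. Bystander.
- spray_can: White bottle with yellow band and red cap, 58 mm diameter, 150 mm high, to the right of the cleaner. Origin: centre of its underside. Bystander.
- tape_grey: Roll of grey tape, 104 mm diameter, 48 mm high, lying flat; the green roll lies on top of it. Origin: centre of its underside. Bystander.
- tape_green: Roll of green tape of the same size, on the grey one. Origin: centre of its underside. Bystander.
- oil_bottle: Red round bottle with black cap, 72 mm diameter, 160 mm high. Origin: centre of its underside. It and the tape rolls stand left and right of the cleaner, either way round. Bystander.
- screwdriver: Screwdriver with a yellow handle, 200 mm long, 26 mm thick, lying on the bench to the left, near the robot. Origin: its middle, on the bench. Bystander.

How it is judged:
By the outcome, as a careful person would: the job done as asked, in the order asked, and still so for the second after the job is handed in, while the arm keeps its last pose, push and grip.
It also fails if it takes over 61 s, if anything falls off the work surface, if the arm or the gripper's body presses on something with over 40 N, if the wrist force passes 120 N, or if a joint passes its speed limit or range.

### The arm

A 6-joint arm with a two-finger parallel gripper is mounted at the origin on the work surface. World frame = base frame: x ahead of the robot, y to its left, z up, the work surface at z = 0. Lengths are in m, angles in rad, forces in N, time in s.
With the tool pointing down it reaches from about 0.375 to 0.975 m from the base axis. Payload 3.8 kg.
Tool frame: the origin (TCP) lies midway between the tips of the shut fingers; the grasp point (between the pads) lies 19 mm behind it; x points along the fingers, y is the direction in which the jaws open and shut, and the axes are right-handed (so a half turn about x gives the same grasp; the last joint's range is limited). The gripper opens to 88 mm and grips with 3 to 60 N. Pads are 18 mm wide; open, the fingers measure 123 mm over their backs; the gripper's body (75 mm by 187 mm) begins 45 mm behind the grasp point.
Start: joints at [-1.181, 0.264, 1.604, -0, 1.274, -0.037], TCP at [0.279, -0.614, 0.239] pointing down, gripper open.
Joint ranges: [-2.63, 2.63], [-0.94, 2.18], [0.31, 2.57], [-1.31, 4.45], [0, 2.66], [-2.55, 2.55]. Speed limits (rad/s): [2.57, 2.57, 3.14, 3.14, 3.14, 3.14].

### API

Orientations are given as a rotation vector (axis times angle).
In Python, from cell import manip, inverse_kinematics, cams, order gives the robot as it stands. Calls block until the motion is done:
- manip.move_pose(position, orientation): joint-space move of the TCP to a pose.
- manip.move_linear(position, rate=0.15, rot=None): straight line of the TCP; rot=None keeps the orientation; rate is the mean speed in m/s.
- manip.set_joints(angles): joint-space move.
- manip.set_gripper(opening, force=None): finger opening in m; force is the grip in N (None keeps the last); returns when the fingers have stopped.
- manip.dwell(seconds).
- inverse_kinematics(position, orientation): joint angles nearest the present ones, or None.
- manip.state(): the state.
- cams.capture(name): name is "scene" or "top" or "wrist"; returns a dict with "image" (420x560x3 uint8, blue, green, red), "z_map" (420x560 float32, m along the optical axis (not along the pixel's ray), 0 where there is no reading), "intrinsics" (3x3 intrinsics, pixels), "position" and "orientation" of the camera in the world; the wrist camera has in their place "T_tool_cam" (4x4, takes a point from camera to tool coordinates, whose origin is the TCP and whose axes are the tool frame's). Camera axes: x right, y down, z forward; pixel columns grow to the right and rows downward; lengths in m; the calibration is good to about 2 mm. A picture is of the moment at which its call begins: read the wrist's pose just before it.
A pose or a line that the arm cannot do raises manip.IKError and nothing moves.
- order.close_job(): hands the job in, once; it reports no verdict.
The state is a dict: "clock": time; "joint_pos": joint angles; "joint_velocities": joint speeds; "tau": joint torques, N m; "tool_pos": TCP position; "tcp_rot": TCP orientation; "contact_force": force on the tool from outside, world axes, zero at the start; "moment": the same for the moment, N m; "gripper_width": finger opening in m.
Only numpy, scipy, OpenCV 4.12 (cv2) and the standard library are available. Lean on these libraries where they do the work, as an engineer would, in place of code of your own. Each camera call takes 0.05 s, during which the arm holds its last target.

## Working session

There is one attempt and no reset: what is moved stays moved. The work goes in short steps, each a Python script; the robot and the scene stay as the last script left them, time stands still between calls to the robot, and variables do not carry over. Pictures are saved under pics/ and viewed, and the job is handed in when it is done.

```bash
ls; mkdir -p pics; python3 - <<'E'
from cell import manip,cams
import cv2,numpy as np
for n in ("scene","top"):
    c=cams.capture(n); cv2.imwrite(f"pics/{n}0.png",c["image"]); np.savez(f"{n}0.npz",**c)
    print(n,c["intrinsics"].tolist(),c["position"],c["orientation"])
s=manip.state();print(s["clock"],s["tcp_rot"],s["gripper_width"])
c=cams.capture("wrist");print(c["T_tool_cam"])
E
```

```text
pics
scene [[480.9204000083769, 0.0, 282.0371456268561], [0.0, 480.9204000083769, 212.10617016854832], [0.0, 0.0, 1.0]] [0.50279584 1.24611349 1.17719206] [ 0.00697335  2.82640217 -1.35704724]
top [[484.63236713007865, 0.0, 270.27261991202903], [0.0, 484.63236713007865, 213.38032520545235], [0.0, 0.0, 1.0]] [ 0.35364201 -0.04642881  1.6224025 ] [-2.18505221  2.14607243 -0.12553409]
0.1 [ 1.98610541  0.43244236 -1.98678472] 0.08806552088837499
[[ 1.22719003e-04 -3.00972590e-01  9.53632783e-01 -1.45033410e-01]
 [ 9.99999910e-01 -3.50153450e-04 -2.39196456e-04 -1.36684491e-04]
 [ 4.05909386e-04  9.53632727e-01  3.00972520e-01 -7.72587880e-02]
 [ 0.00000000e+00  0.00000000e+00  0.00000000e+00  1.00000000e+00]]
```

View pics/scene0.png

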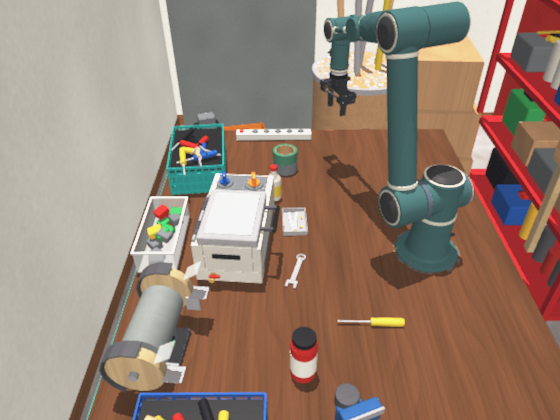

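View pics/top0.png

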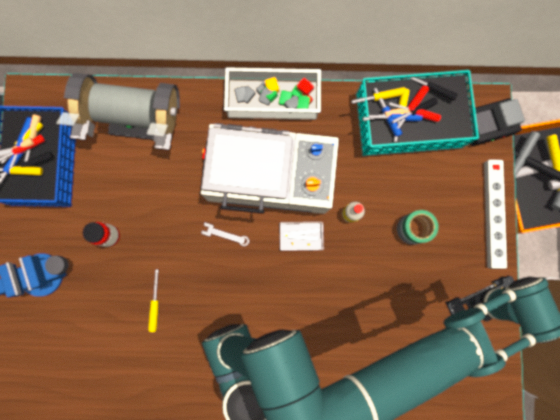

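The top view shows the cleaner around (270,167), the orange knob at about (313,184), the blue at (316,150) and the handle bar near (243,205). The scene view shows the knobs at (254,180) and (225,180). I'll measure these next.

```bash
cat > h.py <<'E'
import numpy as np,cv2
from scipy.spatial.transform import Rotation as R
def ray(c,uv):
    K=c["intrinsics"];uv=np.atleast_2d(uv).astype(float)
    d=np.c_[(uv[:,0]-K[0,2])/K[0,0],(uv[:,1]-K[1,2])/K[1,1],np.ones(len(uv))]
    return d@R.from_rotvec(c["orientation"]).as_matrix().T
def plane(c,uv,z):
    d=ray(c,uv);return c["position"]+d*((z-c["position"][2])/d[:,2])[:,None]
def cloud(c):
    z=c["z_map"];v,u=np.mgrid[:z.shape[0],:z.shape[1]]
    d=ray(c,np.c_[u.ravel(),v.ravel()])
    return (c["position"]+d*z.reshape(-1,1)).reshape(*z.shape,3)
def orange(im):
    h=cv2.cvtColor(im,cv2.COLOR_BGR2HSV);return cv2.inRange(h,(8,150,120),(20,255,255))
def blue(im):
    h=cv2.cvtColor(im,cv2.COLOR_BGR2HSV);return cv2.inRange(h,(100,140,60),(125,255,255))
E
python3 - <<'E'
from h import *
for n,(x0,y0,x1,y1) in (("top",(195,115,370,250)),("scene",(180,150,320,290))):
    c=dict(np.load(n+"0.npz"));P=cloud(c)
    for nm,f in(("orange",orange),("blue",blue)):
        m=f(c["image"]);k=np.zeros_like(m);k[y0:y1,x0:x1]=m[y0:y1,x0:x1]
        n_,l,s,ce=cv2.connectedComponentsWithStats(k)
        for i in range(1,n_):
            if s[i,4]>8:
                p=P[l==i];p=p[p[:,2]>0.1]
                print(n,nm,s[i],ce[i],plane(c,ce[i],.200),p[p[:,2]>p[:,2].max()-.01].mean(0) if len(p) else 0,p[:,2].max())
    im=c["image"][y0:y1,x0:x1];cv2.imwrite(f"pics/{n}_z.png",cv2.resize(im,None,fx=4.2,fy=4.2,interpolation=cv2.INTER_CUBIC)) 
    # white lid top
    sub=P[y0:y1,x0:x1].reshape(-1,3)
    l=sub[(sub[:,2]>.188)&(sub[:,2]<.2)]
    print("lid",len(l),cv2.minAreaRect(l[:,:2].astype(np.float32)))
    l=sub[(sub[:,2]>.155)&(sub[:,2]<.22)]
    print("all",len(l),cv2.minAreaRect(l[:,:2].astype(np.float32)))
E
```

```text
top orange [ 195  115  175  135 8258] [292.42976508 192.37720998] [[ 0.57744675 -0.11523976  0.2       ]] [ 0.35364201 -0.04642881  1.6224025 ] 1.6224024952010787
top orange [306 178  14  13  60] [311.58333333 184.48333333] [[ 0.60224413 -0.1719198   0.2       ]] [ 0.60451402 -0.1742879   0.20809518] 0.21224911645804756Traceback (most recent call last):
  File "<stdin>", line 10, in <module>
    return umr_maximum(a, axis, None, out, keepdims, initial, where)
ValueError: zero-size array to reduction operation maximum which has no identity
```

```bash
python3 - <<'E'
from h import *
for n,(x0,y0,x1,y1) in (("top",(195,115,370,250)),("scene",(180,150,320,290))):
    c=dict(np.load(n+"0.npz"));P=cloud(c);H=(P[...,2]>.168)&(P[...,2]<.24)
    for nm,f in(("orange",orange),("blue",blue)):
        m=f(c["image"]);k=np.zeros_like(m);k[y0:y1,x0:x1]=m[y0:y1,x0:x1]; k[~H]=0
        n_,l,s,ce=cv2.connectedComponentsWithStats(k)
        for i in range(1,n_):
            if s[i,4]>15:
                p=P[l==i]; t=p[p[:,2]>.198]
                print(n,nm,s[i],ce[i],p[:,2].max(),len(t),t.mean(0) if len(t) else 0, cv2.minAreaRect(t[:,:2].astype(np.float32)) if len(t)>5 else 0)
    im=c["image"][y0:y1,x0:x1];cv2.imwrite(f"pics/{n}_z.png",cv2.resize(im,None,fx=4.2,fy=4.2,interpolation=cv2.INTER_CUBIC)) 
    # white lid top
    sub=P[y0:y1,x0:x1].reshape(-1,3)
    l=sub[(sub[:,2]>.188)&(sub[:,2]<.2)]
    print("lid",len(l),cv2.minAreaRect(l[:,:2].astype(np.float32)))
    l=sub[(sub[:,2]>.155)&(sub[:,2]<.22)]
    print("all",len(l),cv2.minAreaRect(l[:,:2].astype(np.float32)))
E
```

```text
top orange [306 178  14  13  60] [311.58333333 184.48333333] 0.21224911645804756 26 [ 0.60437675 -0.17376257  0.20690466] ((0.606730580329895, -0.17460954189300537), (0.011700592003762722, 0.03746103122830391), 7.755470275878906)
top blue [311 145  11  10  71] [316.42253521 149.43661972] 0.2142514659582777 38 [ 0.71295335 -0.18603542  0.20823861] ((0.7143256068229675, -0.18321263790130615), (0.014209013432264328, 0.02920885570347309), 7.211836338043213)
lid 4516 ((0.642719030380249, -0.02220715582370758), (0.346556156873703, 0.2553589642047882), 84.62816619873047)
all 9580 ((0.6424514055252075, -0.09032946825027466), (0.48955655097961426, 0.2663104236125946), 85.02630615234375)
scene orange [248 175  12  12  65] [253.56923077 182.01538462] 0.2098994634077792 18 [ 0.60953659 -0.15831051  0.20411655] ((0.6118949055671692, -0.16333913803100586), (0.013035310432314873, 0.03188752010464668), 35.417999267578125)
scene blue [220 172   9  13  61] [224.14754098 179.29508197] 0.21273317950396986 18 [ 0.71588293 -0.17797838  0.20780341] ((0.7162281274795532, -0.1813158243894577), (0.010353216901421547, 0.044975366443395615), 10.69589900970459)
lid 2908 ((0.6481698155403137, 0.08051091432571411), (0.49649563431739807, 0.24165523052215576), 84.89460754394531)
all 5407 ((0.6663325428962708, -0.05974191427230835), (0.2924004793167114, 0.7568549513816833), 1.8614455461502075)
```

View pics/top_z.png

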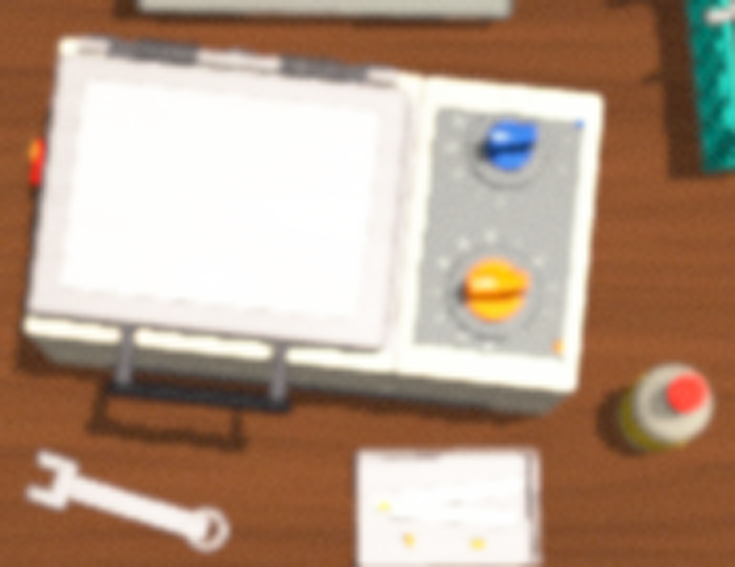

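View pics/scene_z.png

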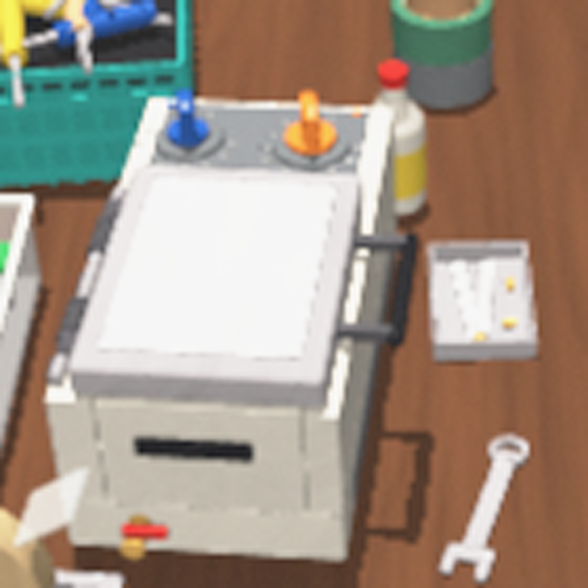

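The crops show the orange bar across the y direction at (495,290), with its pointer probably to the left. The blue bar is at (510,145), the handle runs from (110,390) to (290,402), and the bystanders are clear of it. Next is a closer look with the wrist camera.

```bash
cat >> h.py <<'E'
def rot(jaw,tilt=0,fwd=None):
    """tool x down; jaw = world yaw of tool y axis. """
    y=np.array([np.cos(jaw),np.sin(jaw),0]);x=np.array([0,0,-1.]);z=np.cross(x,y)
    return R.from_matrix(np.c_[x,y,z])
def wristcap(manip,cams,name=None):
    s=manip.state();c=cams.capture("wrist");c=dict(c)
    T=np.eye(4);T[:3,:3]=R.from_rotvec(s["tcp_rot"]).as_matrix();T[:3,3]=s["tool_pos"]
    W=T@c["T_tool_cam"];c["position"]=W[:3,3];c["orientation"]=R.from_matrix(W[:3,:3]).as_rotvec()
    if name: cv2.imwrite(f"pics/{name}.png",c["image"]);np.savez(name+".npz",**{k:c[k] for k in("image","z_map","intrinsics","position","orientation")})
    return c
E
python3 - <<'E'
from cell import manip,cams,inverse_kinematics
from h import *
s=manip.state();print(R.from_rotvec(s["tcp_rot"]).as_matrix().round(2))
for a in range(-180,181,30):
    q=inverse_kinematics([.606,-.174,.34],rot(np.radians(a)).as_rotvec());print(a,None if q is None else np.round(q,2))
E
```

```text
[[-0.    0.41 -0.91]
 [ 0.   -0.91 -0.41]
 [-1.   -0.   -0.  ]]
-180 None
-150 [-0.32  0.14  1.57 -0.    1.43  2.3 ]
-120 [-0.32  0.14  1.57  0.    1.43  1.78]
-90 [-0.32  0.14  1.57 -0.    1.43  1.25]
-60 [-0.32  0.14  1.57 -0.    1.43  0.73]
-30 [-0.32  0.14  1.57  0.    1.43  0.2 ]
0 [-0.32  0.14  1.57 -0.    1.43 -0.32]
30 [-0.32  0.14  1.57  0.    1.43 -0.84]
60 [-0.32  0.14  1.57 -0.    1.43 -1.37]
90 [-0.32  0.14  1.57  0.    1.43 -1.89]
120 [-0.32  0.14  1.57 -0.    1.43 -2.41]
150 None
180 None
```

```bash
python3 - <<'E'
from cell import manip,cams
from h import *
manip.move_pose([.63,-.07,.46],rot(0).as_rotvec()); wristcap(manip,cams,"w1")
manip.move_pose([.62,-.175,.33],rot(0).as_rotvec()); wristcap(manip,cams,"w2")
s=manip.state();print(s["clock"],s["contact_force"],s["moment"])
E
```

```text
3.3917 [ 0.04995777 -0.00211521  0.57498943] [-0.0970147  -0.07649683  0.00723033]
```

View pics/w1.png

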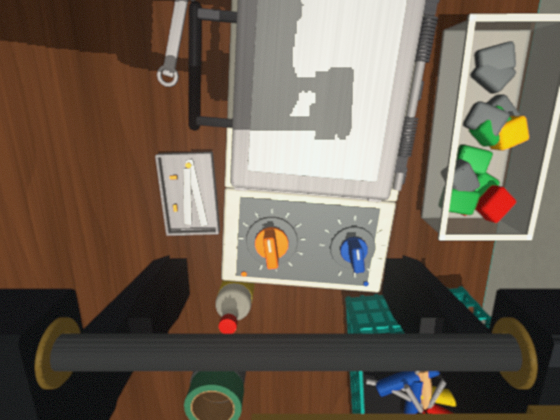

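View pics/w2.png

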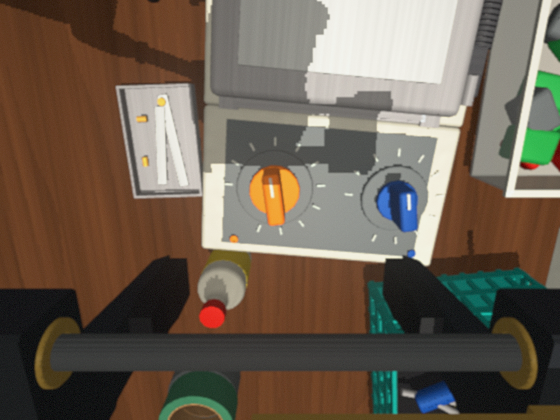

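w1 shows the handle bar at column 195 from about row 10 to row 125, and the orange knob at (268,243). In w2 the orange knob is at (274,190) and the blue at (400,203). I'll zoom in on both.

```bash
python3 - <<'E'
from h import *
c=dict(np.load("w2.npz"));P=cloud(c)
im=c["image"][140:250,220:450];cv2.imwrite("pics/w2z.png",cv2.resize(im,None,fx=3.4,fy=3.4,interpolation=cv2.INTER_CUBIC))
for w in("w1","w2"):
    c=dict(np.load(w+".npz"));P=cloud(c)
    H=(P[...,2]>.2035)&(P[...,2]<.22)&(np.arange(420)[:,None]<260)
    n_,l,s,ce=cv2.connectedComponentsWithStats(H.astype(np.uint8))
    for i in range(1,n_):
        if s[i,4]>60:
            p=P[l==i];print(w,s[i],ce[i],p.mean(0),cv2.minAreaRect(p[:,:2].astype(np.float32)))
            q=p[:,:2]-p[:,:2].mean(0);v=np.linalg.svd(q,full_matrices=False)[2][0];print("axis deg",np.degrees(np.arctan2(v[1],v[0])))
    # skirt colours: orange blob all heights
c=dict(np.load("w1.npz"));P=cloud(c)
S=P[:260].reshape(-1,3);S=S[(S[:,0]>.45)&(S[:,0]<.8)&(S[:,1]<.2)]
l=S[(S[:,2]>.192)&(S[:,2]<.199)];print("lid z",np.median(l[:,2]),cv2.minAreaRect(l[:,:2].astype(np.float32)))
d=S[(S[:,2]>.159)&(S[:,2]<.171)&(S[:,1]<-.1)];print("deck",np.median(d[:,2]),cv2.minAreaRect(d[:,:2].astype(np.float32)))
# handle: dark pixels z .17-.19
M=(P[...,2]>.165)&(P[...,2]<.192)&(c["image"].max(2)<70);M[:,:175]=0;M[:,215:]=0;M[140:]=0
p=P[M];print("handle",M.sum(),p.mean(0),p.min(0),p.max(0),cv2.minAreaRect(p[:,:2].astype(np.float32)))
q=p[:,:2]-p[:,:2].mean(0);v=np.linalg.svd(q,full_matrices=False)[2][0];print(np.degrees(np.arctan2(v[1],v[0])))
E
```

```text
w1 [263 236  14  24 264] [269.45075758 248.06060606] [ 0.60926899 -0.16820725  0.20748198] ((0.6090576648712158, -0.16922223567962646), (0.01382279209792614, 0.029602834954857826), 6.744001388549805)
axis deg -82.41928397329389
w1 [351 247  13  13 150] [356.99333333 253.18666667] [ 0.71451525 -0.17516864  0.2072431 ] ((0.7149966359138489, -0.17594482004642487), (0.01400477159768343, 0.016345344483852386), 8.472500801086426)
axis deg -66.4876600376166
w2 [261 173  24  53 903] [272.84163898 199.04983389] [ 0.60992505 -0.17432376  0.20755446] ((0.6098893880844116, -0.17540480196475983), (0.014089147560298443, 0.041839152574539185), 7.182475566864014)
axis deg -82.96714358091741
w2 [397 190  21  42 739] [407.28010825 210.59133965] [ 0.71525613 -0.1839167   0.20745781] ((0.7160853147506714, -0.18446174263954163), (0.014214104041457176, 0.03345059975981712), 9.524810791015625)
axis deg -81.40484992927522
lid z 0.19523252747813086 ((0.6631428003311157, -0.040652260184288025), (0.29496127367019653, 0.18912020325660706), 85.09654235839844)
deck 0.16509848940197036 ((0.6568527221679688, -0.15237738192081451), (0.10432765632867813, 0.22841429710388184), 89.89634704589844)
handle 1698 [0.53092735 0.03344045 0.18441053] [ 0.5185621  -0.03057115  0.17561496] [0.554566   0.10046193 0.18909178] ((0.5362588763237, 0.03454635664820671), (0.1316230148077011, 0.029756229370832443), 86.5580825805664)
-93.04630230396613
```

View pics/w2z.png

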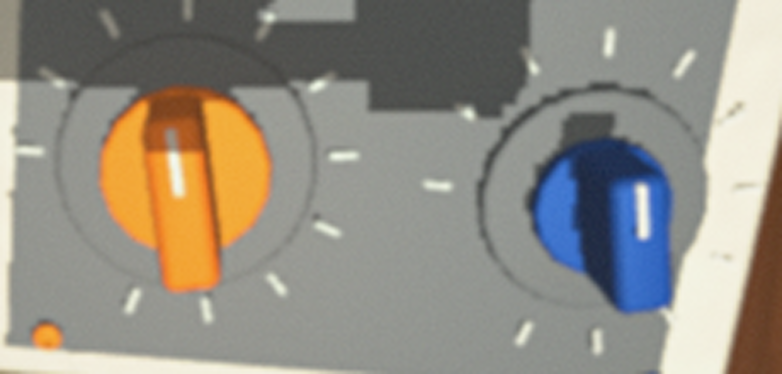

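Timer bar centre is (0.610,-0.175) and its pointer is at about 97° in the world. With cleaner yaw at -4.9°, the timer reads about 1.36 rad. I'll grip it now.

```bash
python3 - <<'E'
from cell import manip,cams
from h import *
K=np.array([.6099,-.1754]);j0=np.radians(7.1)
manip.set_gripper(.04,20)
manip.move_pose([*K,.27],rot(j0).as_rotvec())
f0=manip.state()
manip.move_linear([*K,.186],.1)
f1=manip.state();print("down",f1["clock"],f1["tool_pos"],f1["contact_force"]-f0["contact_force"])
manip.set_gripper(.0,20)
f1=manip.state();print("grip",f1["clock"],f1["gripper_width"],f1["tool_pos"],f1["contact_force"]-f0["contact_force"],f1["moment"]-f0["moment"])
E
```

```text
down 5.5667 [ 0.61052772 -0.1756118   0.1868942 ] [-0.76975016  0.05339526 -0.12127734]
grip 6.075 0.013742928236604912 [ 0.61073085 -0.1754116   0.18655497] [1.55577729 0.58960779 0.45492038] [ 0.00691509 -0.33207397 -0.03253207]
```

```bash
python3 - <<'E'
from cell import manip,cams
from h import *
K=np.array([.6099,-.1754])
for d in (20,40,60,72,78,81):
    manip.move_linear([*K,.186],.03,rot(np.radians(7.1+d)).as_rotvec())
    s=manip.state();y=R.from_rotvec(s["tcp_rot"]).as_matrix()[:,1]
    print(d,round(s["clock"],2),np.degrees(np.arctan2(y[1],y[0])).round(2),s["tool_pos"].round(4),s["contact_force"].round(1),s["moment"].round(2),round(s["gripper_width"],4))
E
```

```text
20 6.58 26.98 [ 0.6107 -0.1754  0.1865] [3.6 1.3 0.4] [ 0.01 -0.7   0.02] 0.014
40 7.08 46.92 [ 0.6107 -0.1755  0.1866] [4.6 0.8 2.9] [ 0.06 -0.89 -0.01] 0.0141
60 7.58 66.94 [ 0.6107 -0.1755  0.1865] [ 4.7 -0.   1.9] [ 0.09 -0.89  0.04] 0.0141
72 7.93 78.95 [ 0.6106 -0.1755  0.1866] [5.4 0.1 1.9] [ 0.13 -0.97  0.01] 0.0141
78 8.19 84.95 [ 0.6106 -0.1755  0.1866] [6.  1.5 2.4] [ 0.07 -0.97  0.02] 0.0136
81 8.44 87.88 [ 0.6105 -0.1755  0.1865] [4.4 1.  1.7] [ 0.13 -0.92 -0.44] 0.0141
```

The moment about z jumped at 81°, so the knob is on its end stop. I'll release it, lift and check.

```bash
python3 - <<'E'
from cell import manip,cams
from h import *
K=np.array([.6099,-.1754])
manip.set_gripper(.036,20)
manip.move_linear([*K,.27],.15)
manip.move_pose([.58,-.12,.37],rot(np.radians(-4.9)).as_rotvec());wristcap(manip,cams,"w3")
manip.move_pose([.52,-.02,.37],rot(np.radians(-4.9)).as_rotvec());wristcap(manip,cams,"w4")
s=manip.state();print(s["clock"],s["contact_force"],s["gripper_width"])
for w in ("w3","w4"):
    c=dict(np.load(w+".npz"));P=cloud(c)
    H=(P[...,2]>.2035)&(P[...,2]<.22)&(np.arange(420)[:,None]<290)
    n_,l,s,ce=cv2.connectedComponentsWithStats(H.astype(np.uint8))
    for i in range(1,n_):
        if s[i,4]>60:
            p=P[l==i];print(w,s[i],ce[i],cv2.minAreaRect(p[:,:2].astype(np.float32)))
E
```

```text
11.7917 [ 0.84004963 -0.01692233  0.63969458] 0.03599937422920068
w3 [430 225  19  36 536] [439.26679104 242.57276119] ((0.7158839106559753, -0.18455159664154053), (0.013983502052724361, 0.034372471272945404), 9.519681930541992)
w3 [302 235  45  15 639] [324.08450704 242.2629108 ] ((0.609557569026947, -0.17505189776420593), (0.013781409710645676, 0.04067883640527725), 85.3872299194336)
```

View pics/w3.png

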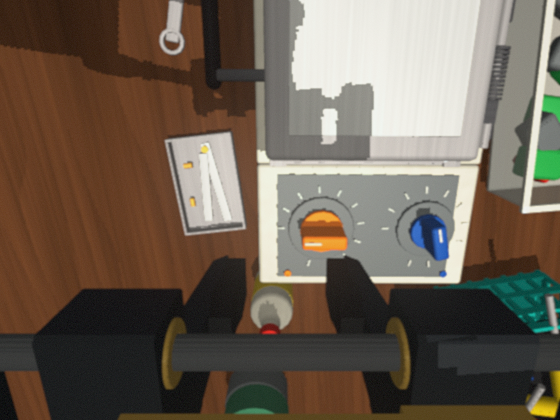

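View pics/w4.png

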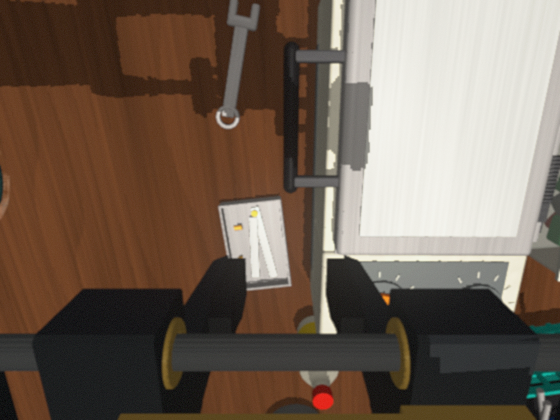

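w3 shows the orange bar at (324,242) pointing to the front, within 0.5° of the cleaner's axis, and the heat knob unchanged. In w4 the handle bar is at column 291, rows 45–190. I'll measure the handle and the lid edges.

```bash
python3 - <<'E'
from h import *
c=dict(np.load("w4.npz"));P=cloud(c);im=c["image"]
M=(P[...,2]>.165)&(P[...,2]<.195)&(im.max(2)<90);M[:,:275]=0;M[:,308:]=0;M[200:]=0
M=cv2.morphologyEx(M.astype(np.uint8),cv2.MORPH_OPEN,np.ones((5,5)))
rows=np.where(M.sum(1)>3)[0];print(rows.min(),rows.max())
p=P[M>0];print("z top",np.percentile(p[:,2],[50,90,98]))
uv=[]
for r in range(66,172):
    k=np.where(M[r])[0]
    if len(k): uv.append((.5*(k[0]+k[-1]),r))
uv=np.array(uv);q=plane(c,uv,.181);w=np.polyfit(q[:,1],q[:,0],1);print("line x=a*y+b",w,"yaw",np.degrees(-np.arctan(w[0])))
for r in (rows.min(),rows.max()):
    k=np.where(M[r])[0];print(plane(c,[k.mean(),r],.182))
# top-of-bar points from depth
t=p[p[:,2]>.184];w2=np.polyfit(t[:,1],t[:,0],1);print("depth line",w2,len(t))
yaw=np.radians(-5.0);ex=np.array([np.cos(yaw),np.sin(yaw)]);ey=np.array([-ex[1],ex[0]])
L=(P[...,2]>.192)&(P[...,2]<.199);L[260:]=0;l=P[L][:,:2];a=l@ex;b=l@ey
print("lid ex range",np.percentile(a,[0.2,1,99,99.8]),"right edge ey",np.percentile(b,[.2,1]))
T=np.array([.6097,-.1752]);print("timer",T@ex,T@ey,"->cleaner origin",T@ex+.045,T@ey+.134)
for y in (-.0,.03,.06):
    v=np.array([w[0]*y+w[1],y]);print("bar ex",v@ex,"ey",v@ey)
print("bar ends ey",[plane(c,[292,r],.182)[0,:2]@ey for r in rows[[0,-1]]])
E
```

```text
42 192
z top [0.18487618 0.18635593 0.18709603]
line x=a*y+b [0.08878479 0.52497556] yaw -5.073690178589754
[[0.53433652 0.09996318 0.182     ]]
[[ 0.52247417 -0.03078036  0.182     ]]
depth line [0.08996266 0.52507002] 1536
lid ex range [0.57005204 0.57178965 0.75334602 0.75684263] right edge ey [-0.04490084 -0.04197883]
timer 0.622649593555927 -0.12139445475242663 ->cleaner origin 0.667649593555927 0.012605545247573374
bar ex 0.5229778657925114 ey 0.04575463453182686
bar ex 0.5230166016447467 ey 0.07587261860606989
bar ex 0.5230553374969822 ey 0.10599060268031293
bar ends ey [np.float64(0.14615455818344755), np.float64(0.014878007870564317)]
```

```bash
cat >> h.py <<'E'
yaw=np.radians(-5.03);ex=np.array([np.cos(yaw),np.sin(yaw),0]);ey=np.array([-np.sin(yaw),np.cos(yaw),0]);ez=np.array([0,0,1.])
HINGE=.7720*ex+.0805*ey+.172*ez
def bar(th):
    a=-.249;b=.008  # ex, z in lid frame; front rises with th
    return HINGE+(a*np.cos(th)+b*np.sin(th))*ex+(-a*np.sin(th)+b*np.cos(th))*ez
def tool(th,back=0):
    f=.2+th/2
    x=np.sin(f)*ex-np.cos(f)*ez;y=np.cos(f)*ex+np.sin(f)*ez;z=np.cross(x,y)
    return bar(th)+(.019-back)*x,R.from_matrix(np.c_[x,y,z]).as_rotvec()
E
python3 - <<'E'
from cell import manip,cams,inverse_kinematics as ik
from h import *
print(bar(.45),bar(.55),bar(.65))
print(ik(*tool(0,.09)))
for t in(0,.2,.4,.66):print(t,tool(t)[0].round(3),np.round(ik(*tool(t)),2))
E
```

```text
[0.55620345 0.03185624 0.28750999] [0.56878929 0.03074848 0.30896932] [0.58344636 0.02945842 0.32906009]
[ 0.03710699 -0.17948138  2.05738749 -0.02828904  1.06537325  0.1361322 ]
0 [0.532 0.034 0.161] [ 0.03 -0.07  2.13 -0.03  0.88  0.14]
0.2 [0.54  0.033 0.211] [ 0.04 -0.16  2.13 -0.05  0.87  0.15]
0.4 [0.558 0.032 0.259] [ 0.04 -0.22  2.11 -0.07  0.85  0.17]
0.66 [0.595 0.028 0.315] [ 0.04 -0.24  2.06 -0.09  0.8   0.18]
```

Heights match the spec, so I'll approach the handle and grip it.

```bash
python3 - <<'E'
from cell import manip,cams
from h import *
manip.set_gripper(.030,25)
manip.move_pose(*tool(0,.09))
f0=manip.state()
manip.move_linear(tool(0)[0],.08)
s=manip.state();print("down",s["clock"],s["tool_pos"]-tool(0)[0],s["contact_force"]-f0["contact_force"])
manip.set_gripper(0,25)
s=manip.state();print("grip",s["clock"],s["gripper_width"],s["tool_pos"]-tool(0)[0],s["contact_force"]-f0["contact_force"])
wristcap(manip,cams,"w5")
c=cams.capture("scene");cv2.imwrite("pics/s5.png",cv2.resize(c["image"][130:300,160:360],None,fx=3.4,fy=3.4))
E
```

```text
down 13.9583 [5.10821305e-04 3.71925307e-05 7.70832218e-04] [-0.74714807 -0.23337873 -0.14000082]
grip 14.4 0.012437638831568336 [ 8.80563873e-04 -7.43701533e-07  7.33335008e-04] [1.48793854 0.76313557 0.76872552]
```

View pics/s5.png

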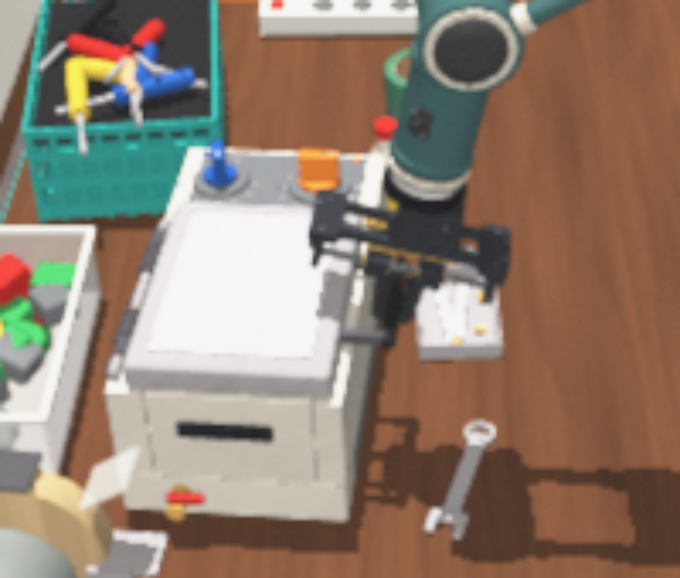

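The handle is between the fingers at about (385,290), and the gripper body clears the lid. Gripper width is 12.4 mm. I'll lift a little first to check the hold.

```bash
cat > lift.py <<'E'
import sys
from cell import manip,cams
from h import *
def go(ths,v=.05):
    for t in ths:
        p,r=tool(t);manip.move_linear(p,v,r);s=manip.state()
        print(round(t,3),round(s["clock"],2),((s["tool_pos"]-p)*1e3).round(1),s["contact_force"].round(1),s["moment"].round(2),round(s["gripper_width"],4))
def lidangle(c):
    """lid top plane angle from depth points: large plane above the deck region"""
    P=cloud(c).reshape(-1,3);d=P-HINGE;a=d@ex;b=d@ey;z=d[:,2]
    m=(b>-.11)&(b<.11)&(z>.03)&(a<-.0)&(a>-.23)&(z<.3)
    return P[m],a[m],b[m],z[m]
E
python3 - <<'E'
from lift import *
go([.05,.1,.15])
c=cams.capture("scene");cv2.imwrite("pics/s6.png",cv2.resize(c["image"][130:300,160:360],None,fx=3.4,fy=3.4))
E
```

```text
0.05 14.9 [ 0.8 -0.   0.4] [ 6.7 -0.5 -1.1] [-0.05 -0.66  0.05] 0.013
0.1 15.3 [ 1.  -0.1  0.4] [ 6.8 -0.7 -2.4] [-0.15 -0.74  0.04] 0.0128
0.15 15.7 [ 1.3 -0.1  0.5] [ 9.3 -0.7 -2.6] [-0.13 -0.87 -0.01] 0.0124
```

View pics/s6.png

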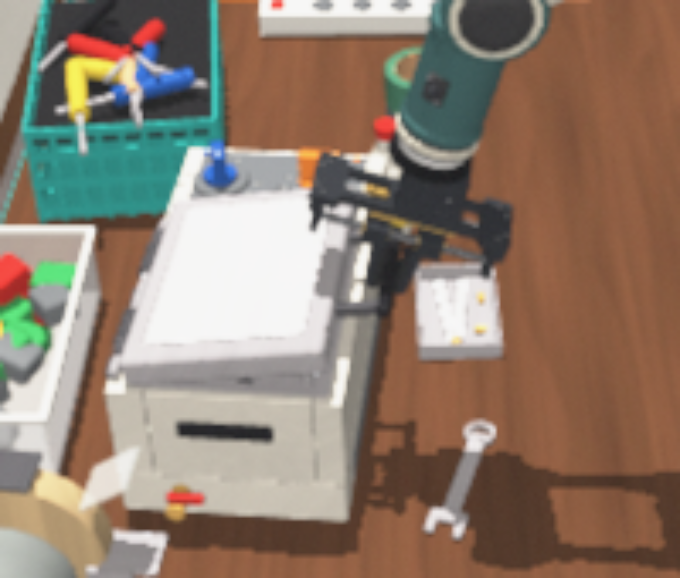

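The lid is rising with the hand. A 9 N pull in +x suggests the hinge is about 1.5 mm further back than I modelled, so I'll correct that and continue.

```bash
sed -i 's/HINGE=.7720/HINGE=.7735/' h.py; python3 - <<'E'
from lift import *
go([.2,.25,.3,.35,.4,.45])
c=cams.capture("scene");cv2.imwrite("pics/s7.png",cv2.resize(c["image"][130:300,160:360],None,fx=3.4,fy=3.4));np.savez("s7.npz",**c)
P,a,b,z=lidangle(c);print(len(P))
E
```

```text
0.2 16.17 [-0.2  0.  -0.6] [ 5.1 -0.4 -3.1] [-0.05 -0.32  0.09] 0.0127
0.25 16.57 [ 0.3 -0.  -0.3] [ 7.7 -0.2 -3.3] [-0.01 -0.59  0.07] 0.0122
0.3 16.98 [ 0.8 -0.1 -0.1] [ 8.5 -1.  -4.7] [-0.03 -0.79 -0.01] 0.0122
0.35 17.39 [ 1.3 -0.1 -0.1] [12.6 -0.6 -7. ] [-0.04 -1.02  0.06] 0.0119
0.4 17.8 [ 1.8 -0.2 -0.3] [16.  -1.5 -8.4] [-0.03 -1.36 -0.  ] 0.012
0.45 18.21 [ 2.1 -0.2 -0.9] [ 20.8  -1.7 -12.2] [-0.1  -1.68  0.05] 0.0119
2642
```

View pics/s7.png

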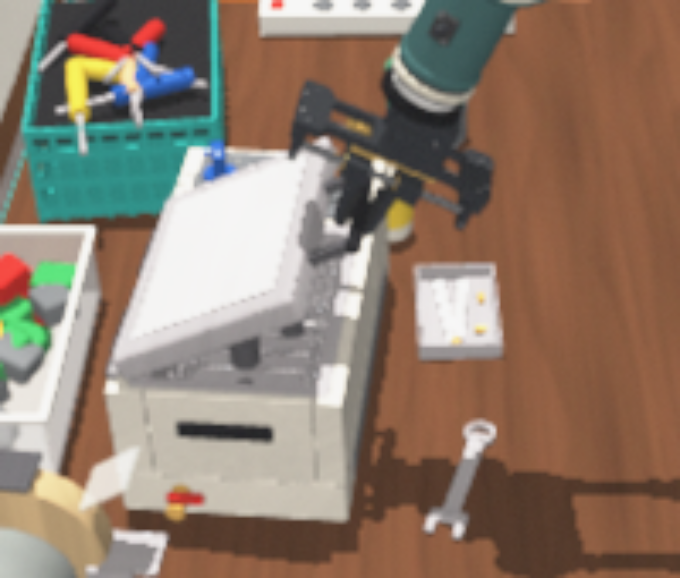

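The force is growing radially (21,-12 N), so before going on I'll check the actual lid angle and how the bar sits in the fingers.

```bash
python3 - <<'E'
from lift import *
c=dict(np.load("s7.npz"));P,a,b,z=lidangle(c)
# RANSAC-ish: fit z = k*a + m using robust iterations on points w/ slope
m=(z>.05+0*a)&(a>-.17)&(a<-.03)&(abs(b)<.1)
A=np.c_[a[m],b[m],np.ones(m.sum())];Z=z[m];w=np.ones(len(Z),bool)
for _ in range(15):
    k=np.linalg.lstsq(A[w],Z[w],rcond=None)[0];r=Z-A@k;w=abs(r)<max(.002,1.5*np.median(abs(r)))
print(k,w.sum(),len(Z),"angle",np.arctan(-k[0]),"offset normal",k[2]*np.cos(np.arctan(k[0])))
wristcap(manip,cams,"w7")
E
```

```text
[-0.48731229  0.00102824  0.0275431 ] 922 1277 angle 0.4534460205899168 offset normal 0.0247596775411567
```

View pics/w7.png

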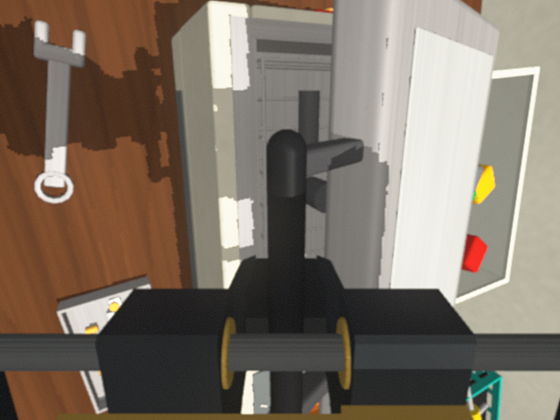

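View pics/w5.png

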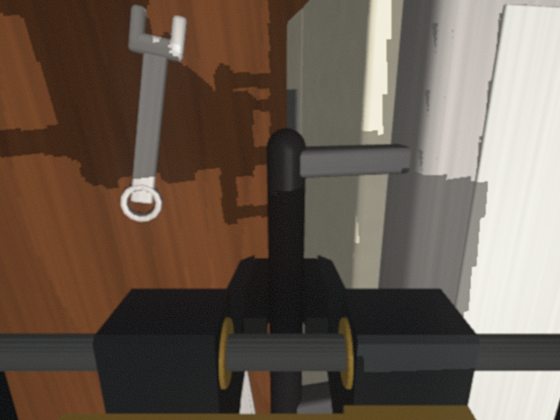

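The lid plane reads 0.453 rad against 0.45 commanded, so the grip hasn't slipped. The error is only radial, and I'll relieve it with a small force-driven radial correction as I continue past balance.

```bash
cat >> lift.py <<'E'
import os
def rad(t): return np.cos(t)*ex-np.sin(t)*ez
def go2(ths,v=.05):
    rho=float(open("rho").read()) if os.path.exists("rho") else 0.
    for t in ths:
        p,r=tool(t);p=p+rho*rad(t);manip.move_linear(p,v,r);s=manip.state()
        f=s["contact_force"]-[.8,0,.6];fr=f@rad(t);ft=f@(np.sin(t)*ex+np.cos(t)*ez)
        print(round(t,3),round(s["clock"],2),((s["tool_pos"]-p)*1e3).round(1),"Fr %.1f Ft %.1f rho %.2f"%(fr,ft,rho*1e3),s["moment"].round(2),round(s["gripper_width"],4))
        rho+=float(np.clip(fr/15e3,-.0015,.0015))
    open("rho","w").write(str(rho))
def angle(c):
    P,a,b,z=lidangle(c);m=(z>.05)&(a>-.17)&(a<-.03)&(abs(b)<.1)
    A=np.c_[a[m],b[m],np.ones(m.sum())];Z=z[m];w=np.ones(len(Z),bool)
    for _ in range(15):
        k=np.linalg.lstsq(A[w],Z[w],rcond=None)[0];r=Z-A@k;w=abs(r)<max(.002,1.5*np.median(abs(r)))
    print("lid angle",np.arctan(-k[0]),k,w.sum(),len(Z))
E
python3 - <<'E'
from lift import *
go2([.45,.45,.5,.54,.58,.62,.65])
c=cams.capture("scene");cv2.imwrite("pics/s8.png",cv2.resize(c["image"][130:300,160:360],None,fx=3.4,fy=3.4));np.savez("s8.npz",**c)
angle(c)
E
```

```text
0.45 18.56 [ 1.9 -0.2 -1.3] Fr 23.3 Ft -3.2 rho 0.00 [-0.08 -1.61  0.11] 0.0117
0.45 18.81 [-0.  -0.  -1.7] Fr 11.0 Ft -2.0 rho 1.50 [-0.01 -0.61  0.09] 0.0119
0.5 19.22 [-0.4  0.  -1.7] Fr 9.4 Ft -2.4 rho 2.23 [ 0.06 -0.41  0.04] 0.0117
0.54 19.57 [-0.1 -0.  -1. ] Fr 8.9 Ft -3.0 rho 2.86 [ 0.03 -0.19  0.03] 0.0113
0.58 19.93 [ 0.4 -0.  -0.1] Fr 8.3 Ft -2.2 rho 3.45 [ 0.06 -0.15  0.06] 0.0114
0.62 20.28 [ 0.7 -0.1  0.3] Fr 9.4 Ft -1.8 rho 4.00 [ 0.06 -0.12  0.07] 0.0111
0.65 20.58 [ 0.8 -0.1  0.8] Fr 8.8 Ft -2.2 rho 4.63 [0.07 0.03 0.09] 0.0112
lid angle 0.6595858228659481 [-0.77544147  0.00165177  0.03050592] 912 1475
```

View pics/s8.png

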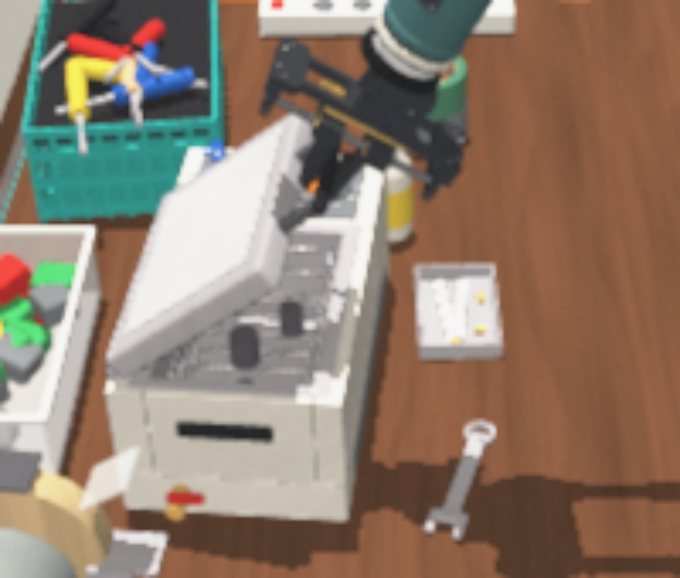

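The lid is at about 0.66 rad, past balance, and the gripper is clear of its face. Now I'll lower it to 0.463.

```bash
python3 - <<'E'
from lift import *
go2([.61,.57,.53,.50,.475,.463])
manip.dwell(.5)
c=cams.capture("scene");cv2.imwrite("pics/s9.png",cv2.resize(c["image"][130:300,160:360],None,fx=3.4,fy=3.4));np.savez("s9.npz",**c)
angle(c)
s=manip.state();R_=R.from_rotvec(s["tcp_rot"]).as_matrix();g=s["tool_pos"]-.019*R_[:,0];d=g-HINGE
print("grasp z",g[2],"angle from pos",np.arctan2(d[2],-(d@ex))-np.arctan2(.008,.249),"radius",np.hypot(d[2],d@ex),s["joint_velocities"].round(4))
wristcap(manip,cams,"w9")
E
```

```text
0.61 20.98 [ 0.6 -0.1  1.5] Fr -0.8 Ft 0.7 rho 5.21 [-0.1  -0.02  0.01] 0.0111
0.57 21.33 [-0.5  0.  -0.4] Fr -4.2 Ft -0.3 rho 5.16 [-0.09  0.14 -0.04] 0.0107
0.53 21.68 [-0.3  0.  -0.8] Fr 0.1 Ft -0.9 rho 4.89 [-0.05 -0.12 -0.01] 0.0114
0.5 21.98 [-0.1 -0.  -0.7] Fr 2.5 Ft 0.3 rho 4.89 [-0.05 -0.29 -0.03] 0.0105
0.475 22.26 [-0.2  0.  -0.5] Fr 2.9 Ft -0.0 rho 5.06 [-0.06 -0.38 -0.07] 0.0106
0.463 22.51 [-0.2  0.  -0.2] Fr 0.6 Ft -1.5 rho 5.26 [-0.16 -0.22  0.02] 0.0107
lid angle 0.46753067807370147 [-0.5048633   0.00302457  0.02879929] 921 1324
grasp z 0.28809759968082976 angle from pos 0.46388953659193044 radius 0.24394477960438235 [ 0.0017 -0.0004 -0.0017 -0.0008  0.0026 -0.0014]
```

View pics/s9.png

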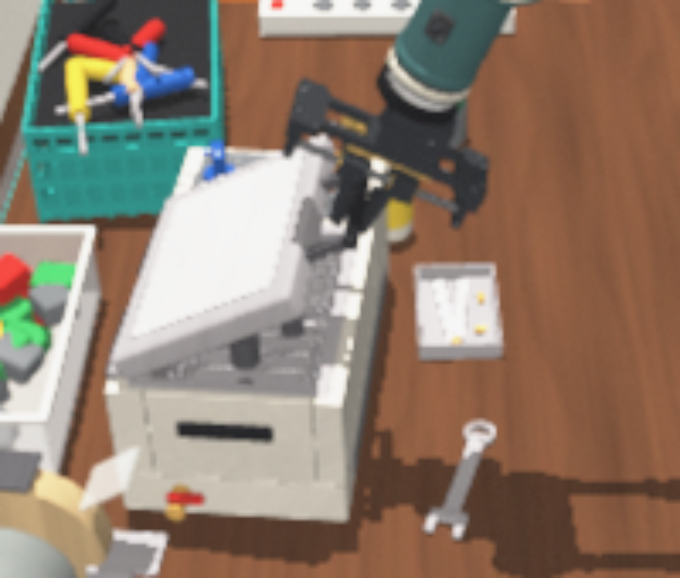

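View pics/w9.png

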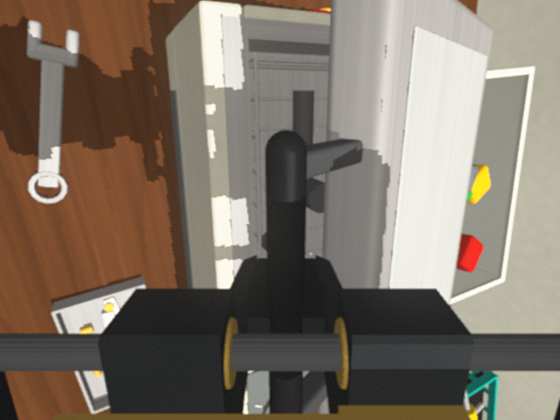

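```bash
python3 - <<'E'
from lift import *
for w in("w5","w7","w9"):
    c=dict(np.load(w+".npz"));P=cloud(c)
    q=P[190:235,276:297].reshape(-1,3)
    # bar surface: closest to camera along viewing; axis ~7mm deeper
    zz=c["z_map"][190:235,283:290];v=np.median(zz,1)
    # centre of bar at row: mid columns, ray * (depth + 7mm/|d|)
    pts=[]
    for i,r in enumerate(range(190,235)):
        m=np.where(abs(c["z_map"][r,250:325]-v[i])<.008)[0]+250
        u=.5*(m[0]+m[-1]);d=ray(c,[u,r])[0]
        pts.append(c["position"]+d*v[i]+.007*d/np.linalg.norm(d))
    p=np.mean(pts,0);d=p-HINGE;x0=d@ex-.0; 
    for hx in (0,-.0015):
        a=x0-hx;print(w,"bar z %.4f x %.4f"%(p[2],p@ex),"angle %.3f radius %.4f"%(np.arctan2(d[2],-a)-np.arctan2(.008,.249),np.hypot(d[2],a)))
E
```

```text
w5 bar z 0.1792 x 0.5230 angle -0.003 radius 0.2506
w5 bar z 0.1792 x 0.5230 angle -0.003 radius 0.2491
w7 bar z 0.2888 x 0.5523 angle 0.454 radius 0.2501
w7 bar z 0.2888 x 0.5523 angle 0.457 radius 0.2488
w9 bar z 0.2937 x 0.5550 angle 0.476 radius 0.2501
w9 bar z 0.2937 x 0.5550 angle 0.479 radius 0.2488
```

Two angle readings bracket the pose: the scene plane gives 0.468 and the wrist view of the bar gives 0.478. The bar has slid about 5 mm deeper into the fingers, which is secure. I'll lower it by another 0.01 and recheck.

```bash
python3 - <<'E'
from lift import *
go2([.453]);manip.dwell(.6)
c=cams.capture("scene");angle(c)
c=wristcap(manip,cams,"w10");z=c["z_map"]
v=np.median(z[190:235,283:290],1);pts=[]
for i,r in enumerate(range(190,235)):
    m=np.where(abs(z[r,250:325]-v[i])<.008)[0]+250;d=ray(c,[.5*(m[0]+m[-1]),r])[0];pts.append(c["position"]+d*v[i]+.007*d/np.linalg.norm(d))
p=np.mean(pts,0);print("bar",p,"angle from z",np.arcsin((p[2]-.172)/.2491)-.0321)
P=cloud(c)  # lid top plane in the wrist view
S=P[:260].reshape(-1,3);d=S-HINGE;a=d@ex;zz=d[:,2];m=(a<-.02)&(a>-.19)&(abs(zz*np.cos(.465)+a*np.sin(.465)-.023)<.006)
k=np.polyfit(a[m],zz[m],1);print("wrist plane",m.sum(),np.arctan(-k[0]))
c=cams.capture("top");P2=cloud(c).reshape(-1,3);d=P2-HINGE;a=d@ex;b=d@ey;zz=d[:,2];m=(abs(b)<.12)&(a<-.02)&(a>-.17)&(abs(zz*np.cos(.465)+a*np.sin(.465)-.023)<.008)
k=np.polyfit(a[m],zz[m],1);print("top plane",m.sum(),np.arctan(-k[0]))
cv2.imwrite("pics/t10.png",c["image"])
s=manip.state();print(s["clock"],s["contact_force"],s["gripper_width"],s["tool_pos"])
E
```

```text
0.453 23.36 [-0.3  0.  -0.3] Fr -0.6 Ft -0.7 rho 5.30 [-0.11 -0.07  0.01] 0.0107
lid angle 0.46555108156283975 [-0.50238161  0.00131615  0.02763401] 947 1299
bar [0.56218677 0.07018846 0.29155771] angle from z 0.46850763424988484
wrist plane 27364 0.45137161792146957
top plane 3403 0.4680909435003429
24.1083 [-1.51671961  0.27058983  1.15966811] 0.010666897099698595 [0.57054073 0.03058558 0.2685533 ]
```

View pics/t10.png

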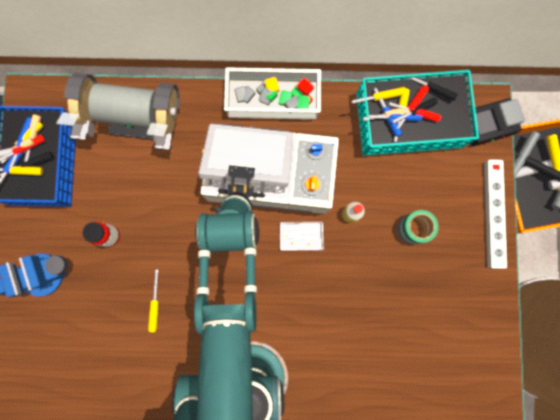

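The estimates (0.466, 0.469, 0.451, 0.468) centre on about 0.465, against a target of 0.463. The top view shows the bystanders where they were and the knob at (313,184) undisturbed. Handing in.

```bash
python3 - <<'E'
from cell import manip,order
print(manip.state()["clock"]);order.close_job()
E
```

```text
24.1083
the job is handed in; nothing more can be done
```

The job was handed in at 24.1 s on the robot clock, with the gripper still holding the lid just below its balance point.

- **Timer:** With the lid shut, I turned the orange knob about 78° anticlockwise. The moment jumped to -0.44 N m at the end stop. Afterwards its bar lay within about 0.5° of the off position, and the heat knob's angle was unchanged (9.52°) in the same picture.
- **Lid:** I gripped the handle bar, lifted the lid to about 0.66 rad (balance is 0.55) and lowered it to about 0.465 rad, against a target of 0.463. I finished holding it still with a 25 N grip setting.

**Checks that disagreed:**
- **Final angle:** Three readings gave 0.466, 0.468 and 0.469 rad. The plane fit from the wrist camera gave 0.451.
- **Handle fit:** During the lift the force along the lid's radius rose to about 23 N, so I corrected the path to relieve it. The bar slid about 5 mm deeper between the fingers.
- **Gripper width:** It reads 10.7 mm on a 14 mm bar, and I found no reason for that. The lid angle followed the hand, apart from about 0.01 rad from that slide, which I took out by lowering it a little more.

In the last top view the other things on the bench look unmoved. I did not measure their positions.

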